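# Stow the hex keys and click the sliding cover home

### The arm

A 6-joint arm with a two-finger parallel gripper is mounted at the origin on a cart in front of the work surface, level with it; the furniture and walls round the work are solid. World frame = base frame: x ahead of the robot, y to its left, z up, the work surface at z = 0. Lengths are in m, angles in rad, forces in N, time in s.
With the tool pointing down it reaches from about 0.225 to 0.875 m from the base axis. Payload 3.4 kg.
Tool frame: the origin (TCP) lies on the centre line of the jaws, within the pads' length; the fingertips stand 17 mm ahead of it and the grasp point (between the pads) lies 2 mm behind it (nose_length is the distance from the TCP to the fingertips, in m); z points along the fingers, y is the line along which they close (so a half turn about z gives the same grasp; the last joint's range is limited). The gripper opens to 85 mm and grips with 20 to 120 N. Pads are 22 mm wide; open, the fingers measure 114 mm over their backs; the gripper's body (76 mm by 85 mm) begins 54 mm behind the grasp point. The pads swing forward as they close: fully open they stand 13 mm farther back than shut.
Start: joints at [-1.346, 0.276, 1.505, -0, 1.361, -0.121], TCP at [0.195, -0.541, 0.248] pointing down, gripper open.
Joint ranges: [-2.89, 2.89], [-0.75, 2.08], [0.22, 2.7], [-1.18, 4.32], [0.11, 2.71], [-2.7, 2.7]. Speed limits (rad/s): [2.57, 2.57, 3.14, 3.14, 3.14, 3.14].

### API

Orientations are given as a unit quaternion [w, x, y, z].
In Python, from rig import get_state, get_image, sign_off, find_in, place_of, nose_length gives the robot as it stands.
- The arm moves only by the tool apply_moves, never from a script. Its argument "deltas" is one flat list of numbers, 5 for each row, row after row: the finger opening in mm, from 0 to 85.4, then the shift along the tool's x, y, z in mm, then the turn about the tool's z in degrees. A call has 1 to 12 rows; each row is the pose to reach, as a shift and turn from the pose commanded when the call began, along the tool's axes at that moment; what a row does not reach only later rows make up. A row lasts 1/12 s, in which the tool goes at most 41.7 mm and 7.16 degrees, less where a joint would pass 70% of its speed; a pose out of reach is approached as far as the arm can. A call with a gripper value outside its range is refused whole. The fingers move at their own pace and stop on an object; "squeeze" is the grip in N (left out, the last holds). Time passes only in rows, so rows that repeat a pose let the fingers close. It gives the time, the measured TCP pose, the force, the opening and the grip force at its end, in the units of the state.
- get_state(): the state, without advancing time (a new reading comes with each control period).
- get_image(name): name is "scene" or "top" or "wrist"; returns a dict with "frame" (384x512x3 uint8, red, green, blue), "K" (3x3 intrinsics, pixels), "k1" (the pictures are not rectified: a ray, as slopes to the right and down, at radius r is drawn at 1 + k1 r^2 times it, then the intrinsics apply), "position" and "orientation" of the camera in the world. Camera axes: x right, y down, z forward; pixel columns grow to the right and rows downward; lengths in m; the calibration is good to about 2 mm. A picture is of the moment at which its call begins. There is no depth.
- sign_off(): hands the job in; it is judged then, once.
Trained networks look in a picture, given as the dict that the camera call returned (one of the last four; its "shot" number tells which), for a name from the list of things; names that differ only in an ending like _2 or _b are one class to them, and where a whole thing is asked for, a point or a joint stands for the part that bears it (a point fixed in the world has none). Each returns a list of dicts, best first, with "score" (0 to 1); they miss things now and then, are a little off and sometimes report something else, mostly with a low value. They report only what shows in the picture. A call takes as long as a camera call.
- find_in(query, picture): "point" ([column, row] in pixels, amid what is visible of it).
- place_of(query, picture): "point" ([column, row] in pixels: a listed point, or the origin of a listed thing).
The state is a dict: "clock": time; "qpos": joint angles; "qd": joint speeds; "effort": joint torques, N m; "position": TCP position; "ee_rot": TCP orientation; "contact_force": force on the tool from outside, world axes, zero at the start; "moment": the same for the moment, N m; "width": finger opening in m; "gripper_force": force on a finger pad.
Only numpy, scipy, OpenCV 4.12 (cv2) and the standard library are available. Lean on these libraries where they do the work, as an engineer would, in place of code of your own. Each camera call takes 0.05 s, during which the arm holds its last target. There are 200 camera calls.

### The job

Put the folded hex key set away in the bay of the sloped tool box: slide the half-shut cover fully open, lay the set inside the bay, then slide the cover shut along its rails until its spring tab clicks down behind the ledge and the cover stays home. Leave the tape roll, wheel, tin, glue bottle and oil dropper where they stand.

Things in the scene. Friction and masses are not known exactly. Their poses are not given: they have to be found in the camera images.
- tool_box: Grey sloped tool box, a fixed wedge, 235 mm wide (its y), 115 mm deep over the rails, 120 mm high at the back, standing on the bench; may be turned up to 0.2 rad. Origin: centre of its underside, y to the left along its front, x away from the robot. Its face slopes 30 degrees, low toward the robot, and carries the bay, rails and sliding cover.
- bay: Open bay in the face. Origin: centre of its floor. x up the slope, y left along the rails, z out of the face (30 degrees from vertical). Inside 88 mm (x) by 104 mm (y), 30 mm deep to the cover's underside. Walls with rails at |x| 44 to 54 mm (rail lip from 42) rise to z 40 mm, from y -160 to 50 mm. Fingers in the bay must measure under 84 mm over their backs, so do not open fully there.
- ledge (a point): Top of the steel ledge left of the bay, at its upright back edge: bay frame (0, 61, 29.5) mm. 36 mm wide, a ramp rising to it from y 53 mm; it stands on a deck (bay y 52 to 75 mm, z 25 mm). Clicked home, the tab's nose sits just left of this edge. A like deck right of the bay (y -160 to -52 mm, z 26 mm) lies under the open cover.
- cover (a joint): Aluminium cover's place along the bay's +y, m. 0: right stop, bay wholly clear; 0.121: left stop, home. Starts half shut, 0.04 to 0.075. Captive; friction about 1.5 N, stays where left. From 0.106 the tab climbs the ledge and the push rises to some 8 N; it snaps down at about 0.1185. Plate 92 mm (x) by 110 mm (y), top at bay z 34 mm; at 0.121 it spans bay y -55 to 55 mm.
- cover_grip (a point): Point inside the black grip rib on the cover, moving with it; bay frame (0, cover - 0.151, 0.046) m. The rib is 44 mm long (bay x), 12 mm thick (bay y), 20 mm high; the point is 12 mm above the plate, 8 mm below the rib's top. Pinch it across the 12 mm from square to the face, or push its side. Rails stand 20 mm beyond each end, 6 mm above the plate.
- tab (a joint): Upward bend of the steel spring tab, rad: a 32 mm wide tongue, reaching 13 mm past the plate's left edge, with a nose under its tip. 0: relaxed, flat; about 0.1 to 0.15: nose up on the ledge. Clicked home: about 0 with the cover at 0.1185 or more; then it does not slide back under a pull. A force stop while pushing home should be 15 to 20 N; lower ones may trip before the click.
- hex_keys: Folded hex key set in a red sheet-metal channel holder, 22 x 90 x 18 mm, lying on the bench right of the tool box. Origin: centre of its underside; y runs along its 90 mm, z up. Grasp across the 22 mm.
- tape_roll: Small roll of black tape lying flat, 58 mm across, 19 mm high; origin at the centre of its underside. Bystander.
- tin: Round grease tin, 65 mm across, 39 mm high; origin at the centre of its underside. Bystander.
- wheel: Model wheel with a black foam tyre lying flat, 68 mm across, 26 mm high; origin at the centre of its underside. Bystander.
- ca_glue: Standing glue bottle with a pointed cap, 31 mm across, 108 mm high; origin at the centre of its underside. Bystander behind the tool box.
- dropper: Standing oil dropper bottle, 33 mm across, 102 mm high; origin at the centre of its underside. Bystander beyond the hex key set.

How it is judged:
On the way, in this order (a step that is already met when the one before it is completed fails the run):
1. the cover is slid fully open (within 12 mm of its right stop) (value of joint cover below 0.012 m), for 0.1 s.
2. the hex key set lies released in the bay with the cover still open (x of hex_keys in the frame of bay between -0.044 and 0.044 m and y of hex_keys in the frame of bay between -0.052 and 0.052 m and z of hex_keys in the frame of bay between -0.005 and 0.022 m and contact force between hex_keys and the fingers below 0.3 N and linear speed of hex_keys below 0.03 m/s and value of joint cover below 0.03 m), for 0.2 s.
3. the cover is home and its tab has snapped down behind the ledge (x of hex_keys in the frame of bay between -0.044 and 0.044 m and y of hex_keys in the frame of bay between -0.052 and 0.052 m and z of hex_keys in the frame of bay between -0.005 and 0.022 m and value of joint cover above 0.1175 m and value of joint tab below 0.03 rad), for 0.2 s.
At the end, for the whole second after the job is handed in: The hex key set lies at rest inside the bay, under the cover; the cover is within 3.5 mm of its left stop and its tab is relaxed (under 0.03 rad), snapped down behind the ledge (all of step 3 and linear speed of hex_keys below 0.03 m/s); the robot touches nothing.
It fails at once if the tape roll is moved by more than 25 mm (distance of tape_roll from where it was at the start of the episode above 0.025 m).
It fails at once if the foam wheel is moved by more than 25 mm (distance of wheel from where it was at the start of the episode above 0.025 m).
It fails at once if the grease tin is moved by more than 25 mm (distance of tin from where it was at the start of the episode above 0.025 m).
It fails at once if the glue bottle is moved by more than 25 mm (distance of ca_glue from where it was at the start of the episode above 0.025 m).
It fails at once if the oil dropper is moved by more than 25 mm (distance of dropper from where it was at the start of the episode above 0.025 m).
It also fails if it takes over 53 s, if anything falls off the work surface, if the arm or the gripper's body presses on something with over 40 N, if the wrist force passes 120 N, or if a joint passes its speed limit or range.

## Working session

There is one attempt and no reset: what is moved stays moved. The work goes in short steps, Python scripts to look and compute and a tool call to move; the robot and the scene stay as the last step left them, time stands still between calls to the robot, and variables do not carry over. Pictures are saved under pics/ and viewed, at most 12 in all, crops included, and the job is handed in when it is done.

Besides the shell and the picture viewer there is one more tool, called by a JSON object that holds its "fn" and its "kwargs", one argument or row to a line. apply_moves: Moves the arm, as the interface text tells. Its arguments: {"type":"object","properties":{"deltas":{"type":"array"},"squeeze":{"type":"number"}},"required":["deltas"]}

```bash
ls; mkdir -p pics; cat > h.py <<'E'
import numpy as np, cv2
from scipy.spatial.transform import Rotation as R
from rig import *
def rot(q): return R.from_quat([q[1],q[2],q[3],q[0]]).as_matrix()
def ray(p,im):
    K=np.array(im["K"]);d=((p[0]-K[0,2])/K[0,0],(p[1]-K[1,2])/K[1,1])
    rd=np.hypot(*d);r=rd
    for _ in range(30): r=rd/(1+im["k1"]*r*r)
    s=r/rd if rd>0 else 1
    v=rot(im["orientation"])@np.array([d[0]*s,d[1]*s,1]);return np.array(im["position"]),v/np.linalg.norm(v)
def at_z(p,im,z):
    o,v=ray(p,im);return o+v*(z-o[2])/v[2]
def proj(P,im):
    c=rot(im["orientation"]).T@(np.array(P)-im["position"]);a=c[:2]/c[2];a=a*(1+im["k1"]*(a@a))
    K=np.array(im["K"]);return np.array([K[0,0]*a[0]+K[0,2],K[1,1]*a[1]+K[1,2]])
def tri(rs):
    A=sum(np.eye(3)-np.outer(v,v) for o,v in rs);b=sum((np.eye(3)-np.outer(v,v))@o for o,v in rs);return np.linalg.solve(A,b)
def save(im,n): cv2.imwrite("pics/"+n,cv2.cvtColor(im["frame"],cv2.COLOR_RGB2BGR))
E
python3 - <<'E'
from h import *
ims={n:get_image(n) for n in("scene","top")}
for n,im in ims.items(): save(im,n+"0.png"); print(n,im["position"],im["orientation"],im["K"][0],im["k1"])
for q in["tool_box","bay","ledge","cover_grip","hex_keys","tape_roll","tin","wheel","ca_glue","dropper"]:
    rs=[]
    for n,im in ims.items():
        r=place_of(q,im)[:1]
        if r: rs.append(ray(r[0]["point"],im)); print(q,n,np.round(r[0]["point"],1),round(r[0]["score"],2),np.round(at_z(r[0]["point"],im,0),3))
    if len(rs)==2: print("   tri",np.round(tri(rs),4))
print(nose_length)
E
```

```text
pics
scene [-0.17417289  0.56155245  0.59268842] [ 0.22342588 -0.37524875  0.77437083 -0.45784175] [424.68359992   0.         258.52092475] -0.007048528055524553
top [0.42001023 0.00486809 1.33328976] [-0.02871823  0.7092977  -0.70368761  0.02992969] [468.89253595   0.         259.21719538] 0.028465665459228497
tool_box scene [269.9 242.7] 0.69 [0.481 0.013 0.   ]
tool_box top [256.2 210.5] 0.85 [0.485 0.011 0.   ]
   tri [ 0.4842  0.0107 -0.0029]
bay scene [256.4 224.6] 0.57 [ 0.566 -0.012  0.   ]
bay top [241.9 207.3] 0.71 [0.493 0.052 0.   ]
   tri [0.4892 0.0489 0.0621]
ledge scene [237.9 228.6] 0.73 [0.58  0.037 0.   ]
ledge top [219.  215.5] 0.66 [0.47  0.117 0.   ]
   tri [0.468  0.1117 0.0866]
cover_grip scene [287.6 203.4] 0.58 [ 0.599 -0.15   0.   ]
cover_grip top [270.2 215.4] 0.58 [ 0.471 -0.029  0.   ]
   tri [ 0.4664 -0.0268  0.1023]
hex_keys scene [357.8 211.8] 0.64 [ 0.445 -0.27   0.   ]
hex_keys top [358.3 222.4] 0.73 [ 0.453 -0.279  0.   ]
   tri [ 0.4532 -0.2805 -0.0079]
tape_roll scene [196.4 305.5] 0.8 [0.403 0.266 0.   ]
tape_roll top [164.9 237.5] 0.54 [0.406 0.269 0.   ]
   tri [ 4.051e-01  2.671e-01 -4.000e-04]
tin scene [222.9 287.5] 0.81 [0.415 0.194 0.   ]
tin top [192.4 236.7] 0.7 [0.409 0.191 0.   ]
   tri [0.411  0.1934 0.0021]
wheel scene [163.3 317.2] 0.94 [0.415 0.332 0.   ]
wheel top [143.1 234.3] 0.58 [0.415 0.33  0.   ]
   tri [ 0.4153  0.3314 -0.0009]
ca_glue top [211.9 168.2] 0.57 [0.605 0.139 0.   ]
dropper scene [326.3 188.1] 0.81 [ 0.597 -0.305 -0.   ]
dropper top [369.9 169.4] 0.45 [ 0.605 -0.313  0.   ]
   tri [ 0.6059 -0.3149 -0.007 ]
0.017
```

```bash
python3 - <<'E'
import cv2
a=cv2.imread("pics/scene0.png")[150:340,130:400];b=cv2.imread("pics/top0.png")[140:270,120:420]
a=cv2.resize(a,None,fx=2.2,fy=1.5);a=cv2.resize(cv2.imread("pics/scene0.png")[160:290,180:400],(500,295));b=cv2.resize(b,(690,299))
import numpy as np
c=np.zeros((600,700,3),np.uint8);c[:295,:500]=a;c[300:599,:690]=b;cv2.imwrite("pics/c0.png",c)
E
```

```text
(no output)
```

View pics/c0.png

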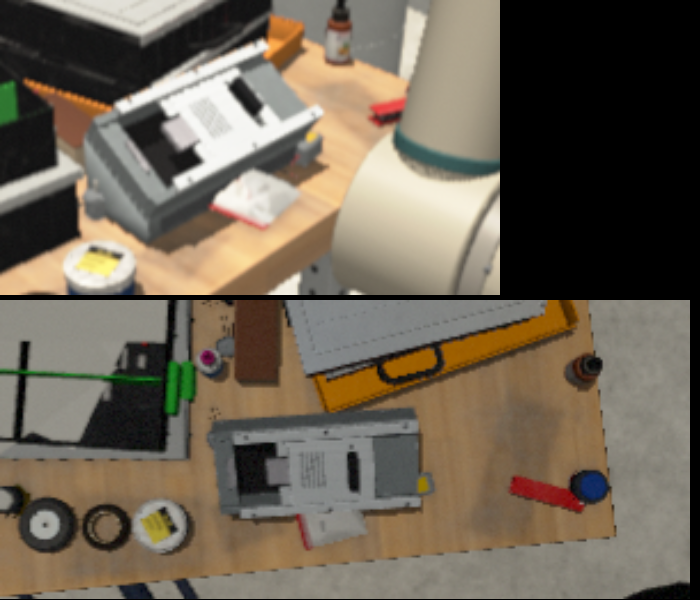

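The box shows at crop (215–425, 410–515) slightly turned, with the cover half shut and the rib at (352, 472). The red hex set lies at (547, 495), with an unlisted blue cap at (590, 487) touching its far end. Next I fit the box pose.

```bash
cat > fit.py <<'E'
from h import *
from scipy.optimize import least_squares
def BR(psi): return R.from_euler("z",psi).as_matrix()@R.from_euler("y",-np.pi/6).as_matrix()
def bp(p,b): return np.array(p[:3])+BR(p[3])@np.array(b)
def fit(obs,x0):
    # obs: (name, pixel, im)
    def f(p):
        r=[]
        for n,px,im in obs:
            P={"bay":bp(p,(0,0,0)),"ledge":bp(p,(0,.061,.0295)),"cover_grip":bp(p,(0,p[4]-.151,.046)),
               "tool_box":np.r_[(p[:3]-R.from_euler("z",p[3]).apply([p[5],p[6],0]))[:2],0]}[n]
            r+=list(proj(P,im)-px)
        return np.r_[r,(p[6]-.0425)*500,(p[5])*300]
    return least_squares(f,x0,loss="soft_l1")
E
python3 - <<'E'
from fit import *
obs=[];ims=[get_image(n) for n in("scene","top")]
for q in("bay","ledge","cover_grip","tool_box"):
    for im in ims:
        r=place_of(q,im)[:1]
        if r: obs.append((q,r[0]["point"],im))
s=fit(obs,[.489,.049,.062,0,.06,0,.0425]);p=s.x;print(np.round(p,4),np.round(s.fun,1))
# overlay
vis=[]
for im in ims:
    a=cv2.cvtColor(im["frame"],cv2.COLOR_RGB2BGR);
    a=cv2.resize(a,None,fx=4,fy=4)
    def L(pts,c):
        q=np.array([proj(bp(p,b),im)*4+1.5 for b in pts]).astype(np.int32);cv2.polylines(a,[q],True,c,1)
    for x in(-.054,.054): L([(x,-.16,.04),(x,.05,.04)],(0,0,255))
    y=p[4]-.121;L([(-.042,y-.055,.034),(.042,y-.055,.034),(.042,y+.055,.034),(-.042,y+.055,.034)],(0,200,0))
    y=p[4]-.151;L([(-.022,y-.006,.054),(.022,y-.006,.054),(.022,y+.006,.054),(-.022,y+.006,.054)],(255,0,0))
    L([(-.018,.061,.0295),(.018,.061,.0295)],(255,0,255))
    c=(proj(p[:3],im)*4).astype(int);vis.append(a[c[1]-150:c[1]+150,c[0]-300:c[0]+450])
cv2.imwrite("pics/ov.png",np.vstack(vis))
st=get_state();print(st["clock"],st["position"],st["ee_rot"],rot(st["ee_rot"]).round(3).tolist(),st["width"])
E
```

```text
[0.4895 0.0508 0.0631 0.0308 0.0666 0.0017 0.0423] [ 2.3 -1.4 -1.   3.  -2.8  1.   0.8 -0.2 -0.5  0.   0.4  0.  -0.7  0.5
  1.8 -0.2 -0.1  0.5]
1.6 [ 0.19491305 -0.54099481  0.24832885] [4.95173322e-05 9.85088544e-01 1.72048125e-01 7.04036511e-06] [[0.941, 0.339, 0.0], [0.339, -0.941, -0.0], [-0.0, 0.0, -1.0]] 0.08569337721902834
```

View pics/ov.png

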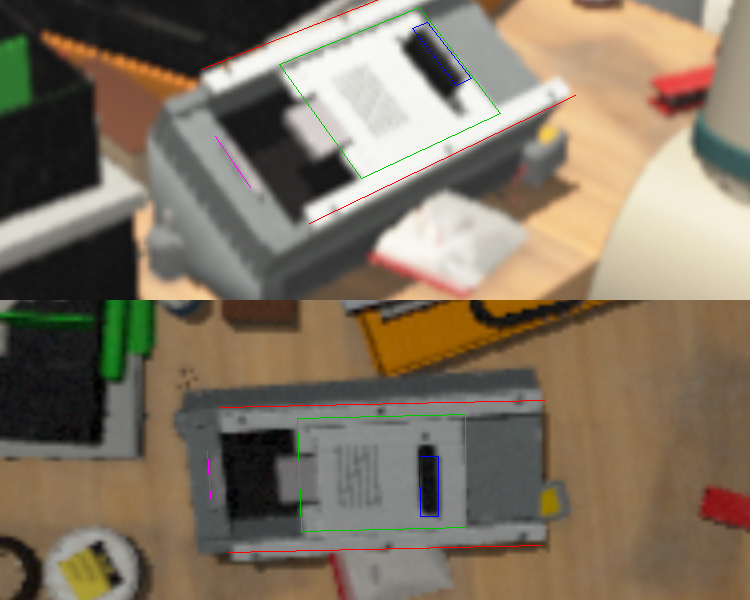

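The top view shows the real yaw nearer 0.07 than the fitted 0.03, and the rib about 5 mm higher up the slope. I'll look from close up, passing over the hex set first.

{"fn": "apply_moves", "kwargs": {
  "deltas": [85, 0, 0, -60, 0, 85, 320, -194, -100, 0, 85, 320, -194, -100, 0, 85, 320, -194, -100, 0, 85, 320, -194, -100, 0, 85, 320, -194, -100, 0, 85, 320, -194, -100, 0, 85, 320, -194, -100, 0, 85, 320, -194, -100, 0, 85, 320, -194, -100, 0, 85, 320, -194, -100, 0, 85, 320, -194, -100, 0]
}}

```text
clock: 2.6
position: [0.4316, -0.2481, 0.3489]
ee_rot: [0.0, 0.985, 0.174, 0.001]
contact_force: [0.2, -1.2, -0.1]
width: 0.0849
gripper_force: 0.0
```

```bash
python3 - <<'E'
from h import *
st=get_state();print(st["clock"],st["position"],st["contact_force"])
im=get_image("wrist");save(im,"w1.png");print(im["position"],rot(im["orientation"]).round(2).tolist(),im["K"][0],im["k1"])
for q in("hex_keys","dropper","cover_grip","ledge","bay"):
    for r in place_of(q,im)[:2]: print(q,np.round(r["point"],1),r["score"],at_z(r["point"],im,0).round(4))
E
```

```text
2.6 [ 0.43156524 -0.2481344   0.34890956] [ 0.21637618 -1.19691306 -0.06487226]
[ 0.49578693 -0.22419211  0.47495021] [[0.34, -0.9, -0.25], [-0.94, -0.33, -0.09], [0.0, 0.27, -0.96]] [268.88465093   0.         257.84994186] -0.011200964036652836
dropper [331.1  76.7] 0.6 [ 0.5986 -0.3152  0.    ]
cover_grip [113.7  86.2] 0.91 [0.4622 0.0173 0.    ]
ledge [115.3  87.2] 0.27 [0.4615 0.0144 0.    ]
bay [71.6 54.2] 0.72 [0.4869 0.0919 0.    ]
```

View pics/w1.png

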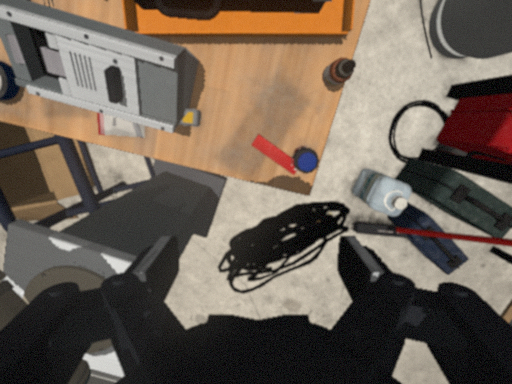

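The wrist view shows the hex set at (275, 153), the blue round thing at (306, 160) by its far end, and the box at upper left with its rib at (114, 85). I'll measure the hex set and blue thing by colour.

```bash
python3 - <<'E'
from h import *
w=get_image("wrist");t=get_image("top");s=get_image("scene")
rs={"blue":[],"red":[]}
for n,im in(("w",w),("t",t),("s",s)):
    f=cv2.cvtColor(im["frame"],cv2.COLOR_RGB2HSV)
    for c,m in(("red",((f[...,0]<8)|(f[...,0]>172))&(f[...,1]>150)&(f[...,2]>70)),("blue",(f[...,0]>105)&(f[...,0]<130)&(f[...,1]>130)&(f[...,2]>40))):
        k,lab,stt,cen=cv2.connectedComponentsWithStats(m.astype(np.uint8))
        for i in range(1,k):
            if stt[i,4]<25: continue
            P=at_z(cen[i],im,.014)
            if abs(P[0]-.45)<.08 and abs(P[1]+.29)<.09:
                ys,xs=np.nonzero(lab==i);Q=np.array([at_z((x,y),im,.016)[:2] for x,y in zip(xs,ys)])
                rc=cv2.minAreaRect((Q*1000).astype(np.float32))
                print(n,c,stt[i],P.round(4),"rect",np.round(rc[0],1),np.round(rc[1],1),round(rc[2],1)); rs[c].append(ray(cen[i],im))
for c in rs:
    if len(rs[c])>1: print(c,tri(rs[c]).round(4))
E
```

```text
w red [251 133  44  39 604] [ 0.4508 -0.2704  0.014 ] rect [ 450.4 -274.4] [89.4 21.8] 75.0
w blue [298 150  17  19 246] [ 0.4568 -0.3289  0.014 ] rect [ 456.9 -328.2] [30.9 27.4] 22.8
t red [341 216  30  14 218] [ 0.4511 -0.2672  0.014 ] rect [ 450.3 -268.6] [81.  22.7] 75.7
t blue [372 215   9  11  67] [ 0.4613 -0.3243  0.014 ] rect [ 462.1 -322.8] [19.3 30.4] 66.2
blue [ 0.4598 -0.3201  0.0418]
red [ 0.4505 -0.2707  0.0014]
```

{"fn": "apply_moves", "kwargs": {
  "deltas": [50, 80, -215, 0, 7, 50, 80, -215, 0, 14, 50, 80, -215, 0, 16, 50, 80, -215, 0, 16, 50, 80, -215, 0, 16, 50, 80, -215, 0, 16, 50, 80, -215, 0, 16, 50, 80, -215, 0, 16]
}}

```text
clock: 3.72
position: [0.4324, -0.02, 0.3485]
ee_rot: [0.0, 0.999, 0.035, 0.0]
contact_force: [0.1, -0.4, -0.0]
width: 0.0502
gripper_force: 0.0
```

```bash
python3 - <<'E'
from fit import *
st=get_state();print(st["clock"],st["position"],st["contact_force"])
w=get_image("wrist");save(w,"w2.png")
for q in("bay","ledge","cover_grip","tool_box"):
    for r in place_of(q,w)[:1]: print(q,np.round(r["point"],1),r["score"])
b=cv2.resize(cv2.cvtColor(w["frame"],cv2.COLOR_RGB2BGR)[0:290],None,fx=1.56,fy=1.56,interpolation=cv2.INTER_CUBIC);cv2.imwrite("pics/w2b.png",b)
E
```

```text
3.7167 [ 0.43241591 -0.0200081   0.34846364] [ 0.14275983 -0.41255931 -0.01634566]
bay [213.5 124.9] 0.64
ledge [168.5 135.6] 0.73
cover_grip [268.6 142. ] 0.74
tool_box [242.6 120.5] 0.97
```

View pics/w2b.png

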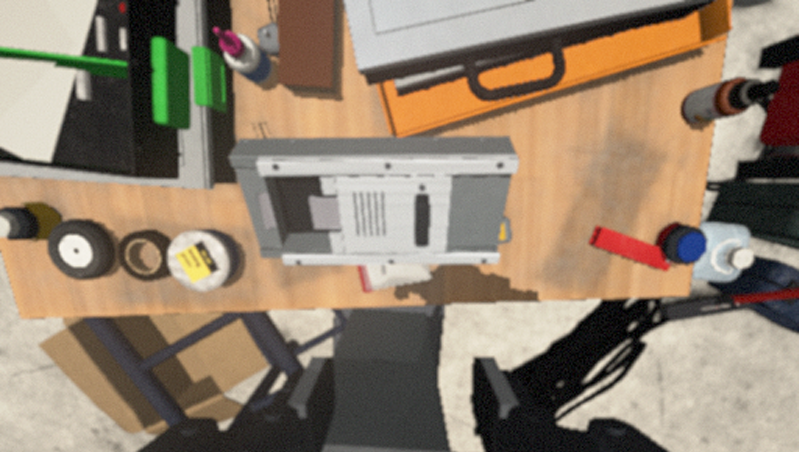

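```bash
cat > ref.py <<'E'
from fit import *
import sys
from scipy.ndimage import map_coordinates
from scipy.optimize import minimize
def grad(im):
    g=cv2.GaussianBlur(cv2.cvtColor(im["frame"],cv2.COLOR_RGB2GRAY).astype(np.float32),(0,0),1.0)
    return cv2.Sobel(g,cv2.CV_32F,1,0),cv2.Sobel(g,cv2.CV_32F,0,1)
def score(p,G,ims):
    tot=0
    yc=p[4]
    segs=[((.054,-.15,.04),(.054,.045,.04)),((-.054,-.15,.04),(-.054,.045,.04)),((.042,-.15,.04),(.042,.045,.04)),((-.042,-.15,.04),(-.042,.045,.04)),
      ((-.02,yc-.157,.054),(.02,yc-.157,.054)),((-.02,yc-.145,.054),(.02,yc-.145,.054)),
      ((-.053,-.16,.04),(-.043,-.16,.04)),((.053,-.16,.04),(.043,-.16,.04)),((-.04,yc-.176,.034),(.04,yc-.176,.034)),((-.04,yc-.066,.034),(.04,yc-.066,.034)),
      ((-.006,yc-.157,.054),(-.006,yc-.145,.054))][:10]
    for (gx,gy),im in zip(G,ims):
        for a,b in segs:
            q=np.array([proj(bp(p,np.array(a)+(np.array(b)-a)*t),im) for t in np.linspace(0,1,25)])
            d=q[-1]-q[0];n=np.array([-d[1],d[0]])/np.linalg.norm(d)
            v=map_coordinates(gx,[q[:,1],q[:,0]],order=1)*n[0]+map_coordinates(gy,[q[:,1],q[:,0]],order=1)*n[1]
            tot+=abs(v.mean())*np.linalg.norm(d)/40
    return -tot
E
python3 - <<'E'
from ref import *
ims=[get_image(n) for n in("wrist","top","scene")];obs=[]
for q in("bay","ledge","cover_grip","tool_box"):
    for im in ims:
        r=place_of(q,im)[:1]
        if r and r[0]["score"]>.5: obs.append((q,r[0]["point"],im))
s=fit(obs,[.489,.049,.062,.05,.06,0,.0425]);p=s.x;print("net",np.round(p,4),np.round(s.fun,1))
G=[grad(i) for i in ims]
best=None
for k in range(1):
  for psi in np.arange(-.02,.13,.025):
    for dx in(-.004,.0,.004,.008):
      x0=np.r_[p[0]+dx,p[1],p[2],psi,p[4]]
      pri=lambda q:((q[2]-.0625)/.003)**2*6
      r=minimize(lambda q:score(q,G,ims)+pri(q),x0,method="Nelder-Mead",options=dict(initial_simplex=x0+np.vstack([np.zeros(5),np.diag([.003,.003,.002,.01,.003])]),maxiter=120))
      if best is None or r.fun<best.fun: best=r
p=best.x;print("edge",p.round(4),best.fun);np.save("p.npy",p)
vis=[]
for im in ims[:2]:
    a=cv2.resize(cv2.cvtColor(im["frame"],cv2.COLOR_RGB2BGR),None,fx=4,fy=4,interpolation=cv2.INTER_CUBIC)
    def L(pts,c):
        q=np.array([proj(bp(p,b),im)*4+1.5 for b in pts]).astype(np.int32);cv2.polylines(a,[q],True,c,1)
    for x in(-.054,.054,.042,-.042): L([(x,-.16,.04),(x,.05,.04)],(0,0,255))
    y=p[4]-.121;L([(-.042,y-.055,.034),(.042,y-.055,.034),(.042,y+.055,.034),(-.042,y+.055,.034)],(0,200,0))
    y=p[4]-.151;L([(-.022,y-.006,.054),(.022,y-.006,.054),(.022,y+.006,.054),(-.022,y+.006,.054)],(255,0,0))
    L([(-.018,.061,.0295),(.018,.061,.0295)],(255,0,255))
    c=(proj(bp(p,(0,-.04,.03)),im)*4).astype(int);vis.append(a[max(0,c[1]-150):max(0,c[1]-150)+300,c[0]-375:c[0]+375])
cv2.imwrite("pics/ov2.png",np.vstack(vis))
E
```

```text
net [ 0.4865  0.0499  0.0595  0.0152  0.0681 -0.0068  0.0426] [-0.5 -0.5 -4.5  1.4  0.7 -0.2  1.5 -0.7  0.9  3.  -1.8  0.3 -0.3 -1.
 -0.2  1.4 -0.2 -2.9  0.  -2. ]
edge [0.4881 0.0518 0.0617 0.0781 0.0673] -4456.231661561532
```

View pics/ov2.png

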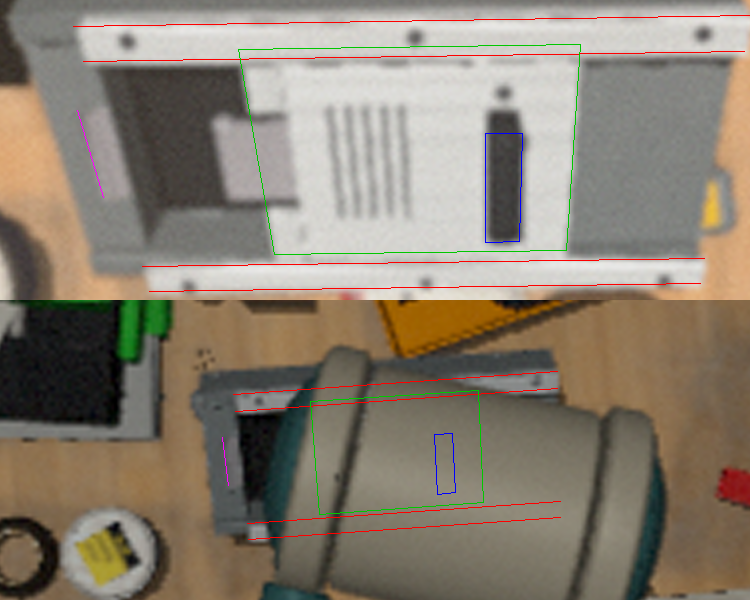

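The overlay fits the box now: yaw is about 0.075, bay is at (0.488, 0.052, 0.062) and the cover is near 0.067. I'll descend above the rib.

{"fn": "apply_moves", "kwargs": {
  "deltas": [32, 39, 16, 0, 0, 32, 39, 16, 40, 0, 32, 39, 16, 80, 0, 32, 39, 16, 120, 0, 32, 39, 16, 160, 0, 32, 39, 16, 190, 0, 32, 39, 16, 190, 0, 32, 39, 16, 190, 0]
}}

```text
clock: 5.38
position: [0.4719, -0.0338, 0.1575]
ee_rot: [-0.0, 0.999, 0.033, -0.002]
contact_force: [0.1, 0.5, 0.5]
width: 0.0318
gripper_force: 0.0
```

```bash
python3 - <<'E'
from fit import *
p=np.load("p.npy")
st=get_state();print(st["clock"],st["position"],st["contact_force"],st["width"])
w=get_image("wrist")
for r in place_of("cover_grip",w)[:1]: print(np.round(r["point"],1),r["score"], proj(bp(p,(0,p[4]-.151,.046)),w), at_z(r["point"],w,bp(p,(0,0,.046))[2]), bp(p,(0,p[4]-.151,.046)))
a=cv2.resize(cv2.cvtColor(w["frame"],cv2.COLOR_RGB2BGR),None,fx=1.5,fy=1.5,interpolation=cv2.INTER_CUBIC)
y=p[4]-.151
q=np.array([proj(bp(p,b),w)*1.5 for b in [(-.022,y-.006,.054),(.022,y-.006,.054),(.022,y+.006,.054),(-.022,y+.006,.054)]]).astype(np.int32);cv2.polylines(a,[q],True,(255,0,0),1)
for x in(-.054,.042):
    q=np.array([proj(bp(p,(x,yy,.04)),w)*1.5 for yy in np.linspace(-.16,.05,10)]).astype(np.int32);cv2.polylines(a,[q],False,(0,0,255),1)
cv2.imwrite("pics/w3.png",a)
E
```

```text
5.3833 [ 0.47186108 -0.03380932  0.15754127] [0.07123494 0.45527215 0.51403385] 0.03181538749902961
[258.7 220.8] 0.66 [257.78184469 216.40572518] [ 0.46837089 -0.03423532  0.10157809] [ 0.47171136 -0.03334987  0.10157809]
```

View pics/w3.png

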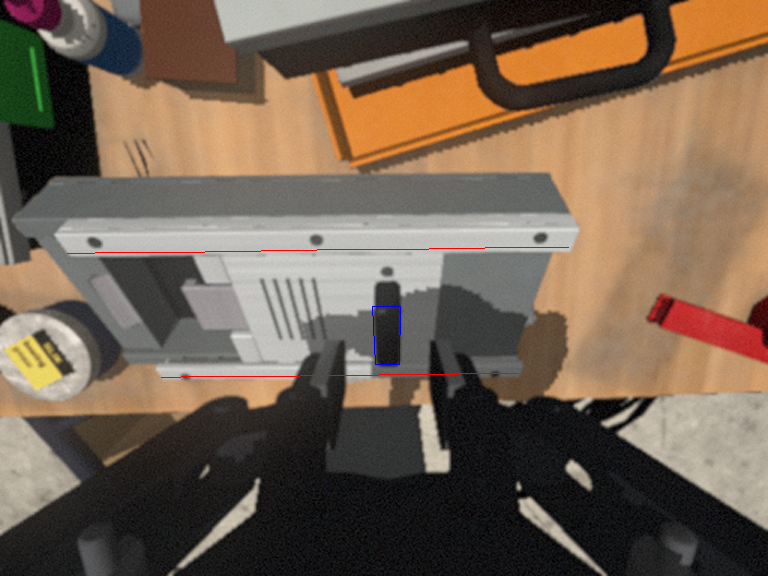

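The rib at (387, 335) sits centred between the fingers, and the overlay agrees. I'll descend and pinch it.

{"fn": "apply_moves", "kwargs": {
  "deltas": [32, 0, 0, 20, 0, 32, 0, 0, 40, 0, 32, 0, 0, 41, 0, 32, 0, 0, 41, 0, 8, 0, 0, 41, 0, 8, 0, 0, 41, 0, 8, 0, 0, 41, 0, 8, 0, 0, 41, 0, 8, 0, 0, 41, 0],
  "squeeze": 40
}}

```text
clock: 6.23
position: [0.4741, -0.0343, 0.1194]
ee_rot: [0.001, 0.999, 0.033, 0.002]
contact_force: [-0.9, 1.1, 7.0]
width: 0.0105
gripper_force: 42.3
```

{"fn": "apply_moves", "kwargs": {
  "deltas": [8, 0, 0, -4, 0, 8, 0, 10, -4, 0, 8, 0, 20, -4, 0, 8, 0, 30, -4, 0, 8, 0, 40, -4, 0, 8, 0, 50, -4, 0, 8, 1, 58, -4, 0, 8, 1, 62, -4, 0, 8, 1, 62, -4, 0]
}}

```text
clock: 6.98
position: [0.4788, -0.0964, 0.1198]
ee_rot: [-0.0, 0.999, 0.033, 0.001]
contact_force: [5.4, -0.5, -17.8]
width: 0.0106
gripper_force: 42.6
```

{"fn": "apply_moves", "kwargs": {
  "deltas": [8, 0, 0, 3, 0, 8, 0, 2, 3, 0, 8, 0, 4, 3, 0, 8, 0, 4, 3, 0]
}}

```text
clock: 7.32
position: [0.4791, -0.1002, 0.1195]
ee_rot: [0.001, 0.999, 0.033, 0.001]
contact_force: [0.6, 0.9, 5.0]
width: 0.0109
gripper_force: 45.5
```

```bash
python3 - <<'E'
from fit import *
p=np.load("p.npy");st=get_state();print(st["clock"],st["position"],st["contact_force"])
d=np.array(st["position"])-p[:3];print(BR(p[3]).T@d)
E
```

```text
7.3167 [ 0.47911633 -0.10018463  0.11953565] [0.59564225 0.87312635 5.03209858]
[ 0.01085665 -0.15086446  0.06046751]
```

{"fn": "apply_moves", "kwargs": {
  "deltas": [32, 0, 0, 0, 0, 32, 0, 0, 0, 0, 32, 0, 0, 0, 0, 45, 0, 0, -40, 0, 45, 0, 0, -80, 0, 45, -10, 40, -80, -7, 45, -20, 80, -80, -14, 45, -30, 120, -80, -21, 45, -39, 160, -80, -28, 45, -39, 172, -80, -35, 45, -39, 172, -80, -42, 45, -39, 172, -80, -49]
}}

```text
clock: 8.32
position: [0.4497, -0.2758, 0.1976]
ee_rot: [-0.0, 0.902, 0.431, -0.001]
contact_force: [-0.3, 0.0, 0.4]
width: 0.045
gripper_force: 0.0
```

{"fn": "apply_moves", "kwargs": {
  "deltas": [45, 0, 0, 10, -7, 45, 0, 0, 20, -14, 45, 0, 0, 20, -21, 45, 0, 0, 20, -22, 45, 0, 0, 20, -22, 45, 0, 0, 20, -22]
}}

```text
clock: 8.82
position: [0.4505, -0.274, 0.1784]
ee_rot: [0.0, 0.805, 0.593, -0.0]
contact_force: [-0.1, 0.5, -0.3]
width: 0.0449
gripper_force: 0.0
```

```bash
cat > hx.py <<'E'
from fit import *
st=get_state();M=rot(st["ee_rot"]);print(st["clock"],np.round(st["position"],4),"yaw",np.arctan2(M[1,0],M[0,0]))
for n in("wrist","top"):
    im=get_image(n);f=cv2.cvtColor(im["frame"],cv2.COLOR_RGB2HSV)
    m=((f[...,0]<8)|(f[...,0]>172))&(f[...,1]>150)&(f[...,2]>60)
    k,lab,stt,cen=cv2.connectedComponentsWithStats(m.astype(np.uint8))
    for i in range(1,k):
        P=at_z(cen[i],im,.014)
        if stt[i,4]>60 and abs(P[0]-.45)<.08 and abs(P[1]+.28)<.09:
            ys,xs=np.nonzero(lab==i);Q=np.array([at_z((x,y),im,.017)[:2] for x,y in zip(xs,ys)])
            rc=cv2.minAreaRect((Q*1000).astype(np.float32));print(n,stt[i],np.round(rc[0],1),np.round(rc[1],1),round(rc[2],1))
    for r in place_of("hex_keys",im)[:1]: print(n,np.round(r["point"]),r["score"],at_z(r["point"],im,0).round(4))
    if n=="wrist": save(im,"w4.png")
E
python3 hx.py
```

```text
8.8167 [ 0.4505 -0.274   0.1784] yaw 1.2698706247620746
wrist [ 246  141   25   81 1445] [ 450.9 -274. ] [90.  23.7] 75.8
wrist [259. 180.] 0.83 [ 0.451 -0.275  0.   ]
top [341 216  28  14 210] [ 451.4 -265.5] [74.9 23.1] 75.6
top [360. 221.] 0.61 [ 0.4583 -0.2821  0.    ]
```

View pics/w4.png

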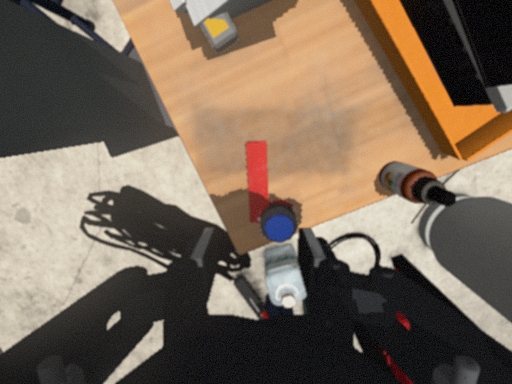

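The hex set at (257, 180) is 90 x 23 mm at 75.8°, which matches its given size. I'll grasp 10 mm to the box side of its centre, away from the jar.

{"fn": "apply_moves", "kwargs": {
  "deltas": [45, 10, 0, 30, -3, 45, 10, 0, 60, -3, 45, 10, 0, 90, -3, 45, 10, 0, 120, -3, 45, 10, 0, 143, -3, 45, 10, 0, 153, -3, 45, 10, 0, 153, -3, 16, 10, 0, 153, -3, 16, 10, 0, 153, -3, 16, 10, 0, 153, -3, 16, 10, 0, 153, -3, 16, 10, 0, 153, -3],
  "squeeze": 45
}}

```text
clock: 10.02
position: [0.4545, -0.2653, 0.0268]
ee_rot: [0.002, 0.789, 0.615, 0.0]
contact_force: [0.1, -0.0, 5.4]
width: 0.0202
gripper_force: 44.5
```

{"fn": "apply_moves", "kwargs": {
  "deltas": [16, 0, 0, -20, 0, 16, 0, 0, -55, 0, 16, 0, 0, -95, 0, 16, 0, 0, -143, 0, 16, 40, -8, -143, 0, 16, 80, -16, -143, -4, 16, 120, -24, -143, -8, 16, 160, -32, -143, -12, 16, 200, -40, -143, -16, 16, 240, -48, -143, -18.5, 16, 280, -56, -143, -18.5, 16, 320, -64, -143, -18.5]
}}

```text
clock: 11.02
position: [0.4688, 0.0634, 0.1687]
ee_rot: [0.0, 0.68, 0.734, 0.0]
contact_force: [1.2, -0.2, -0.6]
width: 0.0201
gripper_force: 44.4
```

{"fn": "apply_moves", "kwargs": {
  "deltas": [16, 0, 0, 0, 0, 16, 0, 0, 0, 0, 16, 0, 0, 0, 0]
}}

```text
clock: 11.27
position: [0.4691, 0.0615, 0.1684]
ee_rot: [0.0, 0.679, 0.734, -0.0]
contact_force: [0.5, -0.5, 0.4]
width: 0.02
gripper_force: 44.4
```

```bash
cat > lk.py <<'E'
from fit import *
import sys
p=np.load("p.npy");st=get_state();M=rot(st["ee_rot"]);yaw=np.arctan2(M[1,0],M[0,0]);print(st["clock"],np.round(st["position"],4),"yaw",yaw,st["width"],st["contact_force"])
vis=[]
for n in("wrist","scene"):
    im=get_image(n);f=cv2.cvtColor(im["frame"],cv2.COLOR_RGB2BGR)
    for q in("hex_keys","bay","ledge","cover_grip"):
        for r in place_of(q,im)[:1]: print(n,q,np.round(r["point"],1),round(r["score"],2))
    print(n,"pred bay",proj(p[:3],im),"grip0",proj(bp(p,(0,-.151,.046)),im))
    s=2 if n=="scene" else 1.05
    if n=="scene": f=f[130:290,150:400]
    f=cv2.resize(f,None,fx=s*1.0,fy=s,interpolation=cv2.INTER_CUBIC)
    vis.append(f[:300] if n=="wrist" else f[:300])
W=max(v.shape[1] for v in vis);vis=[cv2.copyMakeBorder(v,0,0,0,W-v.shape[1],0) for v in vis]
cv2.imwrite("pics/"+sys.argv[1],np.vstack(vis)[:600])
E
python3 lk.py w5.png
```

```text
11.2667 [0.4691 0.0615 0.1684] yaw 1.6490056682396157 0.020048427783519212 [ 0.49670874 -0.48390331  0.37419725]
wrist hex_keys [206.2  43.7] 0.63
wrist bay [275.9 206.2] 0.73
wrist ledge [258.6 140.8] 0.73
wrist pred bay [277.86165553 208.45801026] grip0 [252.96368256 376.37540558]
scene hex_keys [260.9 199.4] 0.68
scene bay [256.9 225.5] 0.7
scene ledge [239.2 227.5] 0.87
scene cover_grip [309.9 193.6] 0.68
scene pred bay [255.14137369 225.29910433] grip0 [306.79055319 192.7956935 ]
```

View pics/w5.png

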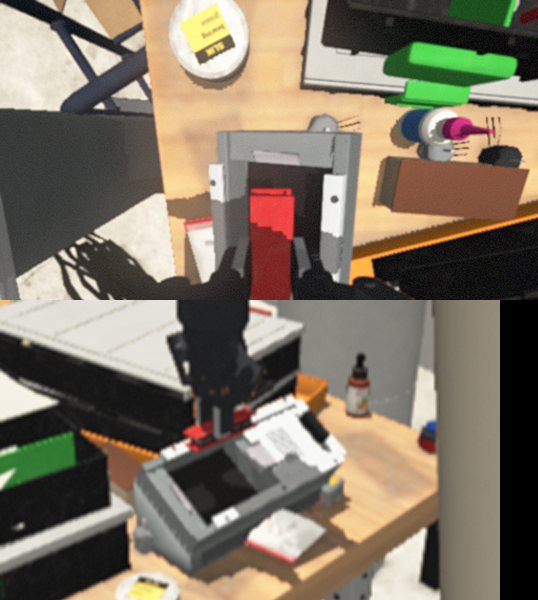

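The hex set is held at wrist (258, 230) over the bay, and the cover is open in the scene view. I check how far the set's front end stands ahead of the TCP.

```bash
python3 - <<'E'
from fit import *
p=np.load("p.npy");st=get_state();M=rot(st["ee_rot"]);im=get_image("wrist")
f=cv2.cvtColor(im["frame"],cv2.COLOR_RGB2HSV);m=((f[...,0]<8)|(f[...,0]>172))&(f[...,1]>150)&(f[...,2]>60)
ys,xs=np.nonzero(m[170:240,225:290]);ys+=170;xs+=225
print(ys.min(),[ (y,xs[ys==y].min(),xs[ys==y].max()) for y in range(ys.min(),ys.min()+30,6)])
for z in(.142,.160):
    for px in((xs[ys==ys.min()+4].min(),ys.min()),(xs[ys==ys.min()+4].max(),ys.min())):
        print(z,(M.T@(at_z(px,im,z)-st["position"])).round(4))
E
```

```text
179 [(179, np.int64(241), np.int64(275)), (185, np.int64(239), np.int64(277)), (191, np.int64(238), np.int64(280)), (197, np.int64(238), np.int64(280)), (203, np.int64(238), np.int64(280))]
0.142 [ 0.0347 -0.011   0.0263]
0.142 [0.0347 0.011  0.0263]
0.16 [ 0.0388 -0.0097  0.0083]
0.16 [0.0387 0.0097 0.0083]
```

{"fn": "apply_moves", "kwargs": {
  "deltas": [16, -1, 1, 25, 0, 16, -1, 1, 45, 0, 16, -1, 1, 60, 0, 16, -1, 1, 66, 0, 16, -1, 1, 72, 0, 16, -1, 1, 76, 0, 16, -1, 1, 76, 0]
}}

```text
clock: 12.4
position: [0.4708, 0.0606, 0.0934]
ee_rot: [0.0, 0.679, 0.734, 0.0]
contact_force: [-2.3, -0.6, 4.7]
width: 0.0201
gripper_force: 48.4
```

{"fn": "apply_moves", "kwargs": {
  "deltas": [16, 0, 0, -1, 0, 27, 0, 0, -1, 0, 27, 0, 0, -1, 0, 27, 0, 0, -1, 0, 27, 0, 0, -3, 0, 27, 0, 0, -8, 0, 27, 0, 0, -20, 0, 27, 0, 0, -40, 0, 27, 0, 0, -80, 0, 27, 0, 0, -100, 0, 27, 0, 0, -100, 0]
}}

```text
clock: 13.32
position: [0.4742, 0.0606, 0.1975]
ee_rot: [0.004, 0.679, 0.734, 0.004]
contact_force: [0.3, -0.2, 0.2]
width: 0.0269
gripper_force: 0.0
```

```bash
python3 lk.py w6.png
```

```text
13.3167 [0.4742 0.0606 0.1975] yaw 1.6475999491266442 0.026934540658889474 [ 0.34289911 -0.21814627  0.20166685]
wrist hex_keys [243.3 198.3] 0.8
wrist bay [268.2 196.4] 0.76
wrist ledge [250.2 139.6] 0.63
wrist pred bay [269.32671668 197.75320295] grip0 [247.67393736 349.35197497]
scene hex_keys [264.5 232.3] 0.74
scene bay [327.3 189.2] 0.59
scene ledge [241.6 228.3] 0.81
scene cover_grip [309.1 193.2] 0.59
scene pred bay [255.14137369 225.29910433] grip0 [306.79055319 192.7956935 ]
```

View pics/w6.png

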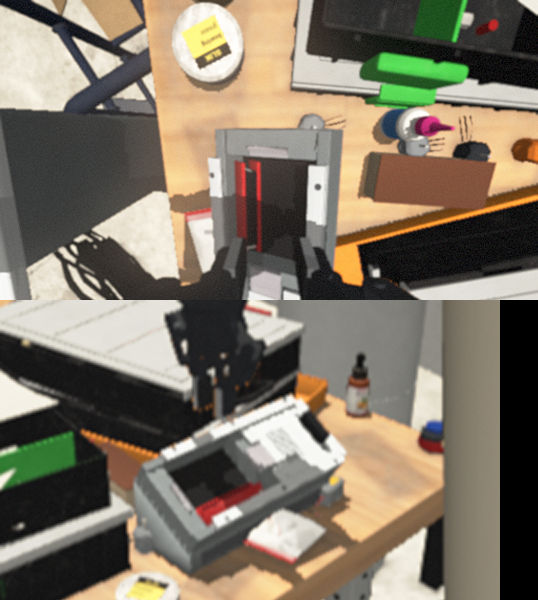

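The set lies along the low wall of the bay, at wrist crop (250, 205), below the rails. I go back to the rib.

{"fn": "apply_moves", "kwargs": {
  "deltas": [32, -20, 0, 0, 7, 32, -40, -1, 0, 14, 32, -60, -2, 0, 21, 32, -80, -3, 0, 28, 32, -100, -4, 0, 35, 32, -120, -5, 0, 42, 32, -140, -6, 0, 49, 32, -160, -8, 0, 56, 32, -160, -8, 0, 63, 32, -160, -8, 0, 70, 32, -160, -8, 0, 77, 32, -160, -8, 0, 84]
}}

```text
clock: 14.82
position: [0.4745, -0.0998, 0.1919]
ee_rot: [-0.0, 0.996, 0.087, -0.0]
contact_force: [-0.0, 0.1, 0.5]
width: 0.0319
gripper_force: 0.0
```

{"fn": "apply_moves", "kwargs": {
  "deltas": [32, 0, 0, 20, 6.3, 32, 0, 0, 35, 6.3, 32, 0, 0, 35, 6.3, 32, 0, 0, 35, 6.3]
}}

```text
clock: 15.15
position: [0.4741, -0.0994, 0.1566]
ee_rot: [-0.0, 0.999, 0.036, -0.001]
contact_force: [0.1, 0.4, -0.9]
width: 0.032
gripper_force: 0.0
```

```bash
python3 lk.py w7.png
```

```text
15.15 [ 0.4741 -0.0994  0.1566] yaw 0.07182731869720321 0.031960296541416855 [ 0.07077687  0.42648554 -0.85982267]
wrist hex_keys [ 89.9 199.6] 0.69
wrist bay [ 81.6 171.2] 0.94
wrist cover_grip [259.4 212.8] 0.76
wrist pred bay [ 79.90507021 172.05021868] grip0 [260.30663512 213.13804938]
scene hex_keys [263.8 233.8] 0.83
scene bay [255.1 226.3] 0.9
scene ledge [238.7 228.4] 0.83
scene cover_grip [308.4 194.4] 0.87
scene pred bay [255.14137369 225.29910433] grip0 [306.79055319 192.7956935 ]
```

View pics/w7.png

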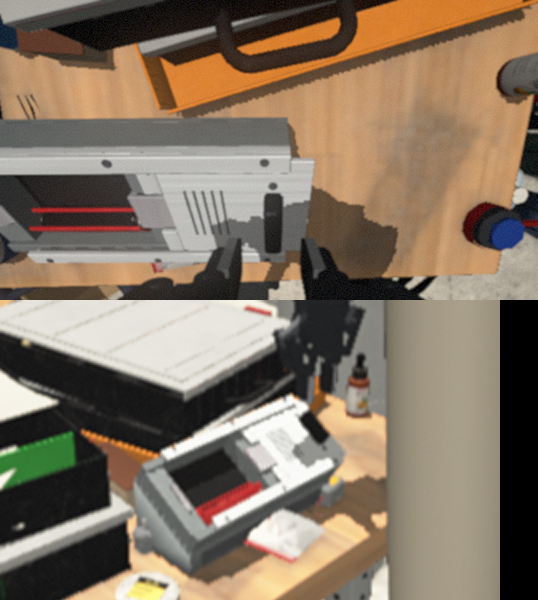

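The hex set is at wrist crop (85, 220) in the bay, and the rib at (273, 225) is centred between the fingers. I'll pinch it and slide.

{"fn": "apply_moves", "kwargs": {
  "deltas": [32, 4, 0, 20, 0, 32, 4, 0, 34, 0, 32, 4, 0, 35, 0, 32, 4, 0, 35, 0, 8, 4, 0, 35, 0, 8, 4, 0, 35, 0, 8, 4, 0, 35, 0, 8, 4, 0, 35, 0, 8, 4, 0, 35, 0],
  "squeeze": 60
}}

```text
clock: 16.4
position: [0.4793, -0.0995, 0.1233]
ee_rot: [0.0, 0.999, 0.036, 0.001]
contact_force: [-0.4, 1.2, 4.9]
width: 0.0097
gripper_force: 59.3
```

{"fn": "apply_moves", "kwargs": {
  "deltas": [8, 0, -10, 0, 0, 8, 0, -22, 0, 0, 8, 0, -35, 0, 0, 8, 0, -48, 0, 0, 8, 0, -60, 0, 0, 8, 0, -72, 0, 0, 8, 0, -82, 0, 0, 8, 0, -90, 0, 0, 8, 0, -95, 0, 0, 8, 0, -98, 0, 0, 8, 0, -98, 0, 0]
}}

```text
clock: 17.32
position: [0.4717, -0.0011, 0.1233]
ee_rot: [0.0, 0.999, 0.036, 0.0]
contact_force: [-2.6, 1.2, 8.8]
width: 0.01
gripper_force: 59.5
```

{"fn": "apply_moves", "kwargs": {
  "deltas": [8, 0, -4, -1, 0, 8, 0, -8, -1, 0, 8, 0, -12, -1, 0, 8, 0, -16, -1, 0, 8, 0, -19, -1, 0, 8, 0, -21, -1, 0, 8, 0, -22, -1, 0, 8, 0, -22, -1, 0]
}}

```text
clock: 17.98
position: [0.4701, 0.0195, 0.1234]
ee_rot: [0.001, 0.999, 0.036, 0.0]
contact_force: [-0.7, -6.3, 0.2]
width: 0.0097
gripper_force: 59.7
```

{"fn": "apply_moves", "kwargs": {
  "deltas": [8, 0, -1, 0, 0, 8, 0, -2, 0, 0, 8, 0, -2, 0, 0]
}}

```text
clock: 18.23
position: [0.4701, 0.0197, 0.1234]
ee_rot: [0.003, 0.999, 0.037, 0.0]
contact_force: [-0.4, -10.8, 0.5]
width: 0.01
gripper_force: 59.7
```

{"fn": "apply_moves", "kwargs": {
  "deltas": [8, 0, -2, 0, 0, 8, 0, -2, 0, 0, 8, 0, -2, 0, 0]
}}

```text
clock: 18.48
position: [0.4701, 0.0198, 0.1234]
ee_rot: [0.005, 0.999, 0.037, -0.0]
contact_force: [-0.9, -17.2, -0.0]
width: 0.0095
gripper_force: 59.7
```

{"fn": "apply_moves", "kwargs": {
  "deltas": [8, 0, 4, 0, 0, 8, 0, 7, 0, 0, 8, 0, 7, 0, 0]
}}

```text
clock: 18.73
position: [0.4703, 0.0176, 0.1233]
ee_rot: [-0.0, 0.999, 0.035, -0.0]
contact_force: [-0.7, -0.8, 2.4]
width: 0.0096
gripper_force: 60.1
```

{"fn": "apply_moves", "kwargs": {
  "deltas": [8, 0, 1, 0, 0, 8, 0, 2, 0, 0, 8, 0, 2, 0, 0]
}}

```text
clock: 18.98
position: [0.4703, 0.0167, 0.1233]
ee_rot: [-0.001, 0.999, 0.035, -0.0]
contact_force: [-0.2, 4.6, 1.8]
width: 0.0098
gripper_force: 60.2
```

It resists the pull, so it's latched. I push it back to the stop, release and retreat.

{"fn": "apply_moves", "kwargs": {
  "deltas": [8, 0, -3, 0, 0, 8, 0, -6, 0, 0, 8, 0, -6, 0, 0, 32, 0, -5, 0, 0, 32, 0, -4, 0, 0, 32, 0, -4, 0, 0, 32, 0, -4, -20, 0, 32, 0, -4, -60, 0, 32, 0, -4, -100, 0, 32, 0, 20, -130, 0, 32, 0, 60, -130, 0, 32, 0, 60, -130, 0]
}}

```text
clock: 19.98
position: [0.4771, -0.05, 0.2558]
ee_rot: [0.003, 0.999, 0.034, 0.003]
contact_force: [-0.4, -0.0, -0.2]
width: 0.032
gripper_force: 0.0
```

```bash
python3 - <<'E'
from fit import *
p=np.load("p.npy");w=get_image("wrist");s=get_image("scene");print(get_state()["clock"])
for im in(w,s):
    print(place_of("cover_grip",im)[:1],[proj(bp(p,(0,c-.151,.046)),im).round(1) for c in(.110,.121)])
a=cv2.cvtColor(w["frame"],cv2.COLOR_RGB2BGR);c=proj(bp(p,(0,.03,.03)),w).astype(int)
x0,y0=max(0,c[0]-100),max(0,c[1]-60)
a=cv2.resize(a[y0:y0+150,x0:x0+200],(800,600),interpolation=cv2.INTER_CUBIC);cv2.imwrite("pics/w8.png",a)
E
```

```text
20.0833
[{'point': [194.0, 192.3], 'score': 0.88}] [array([201.9, 189.2]), array([191.7, 189.4])]
[{'point': [273.5, 211.5], 'score': 0.8}] [array([274.9, 208.1]), array([271.5, 209.7])]
```

View pics/w8.png

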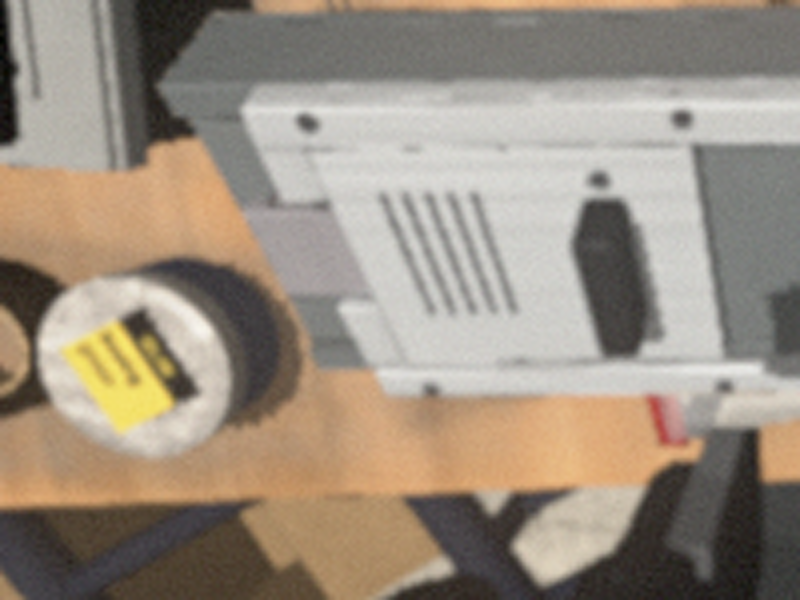

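The cover is fully home: the tab at (305, 250) lies over the ledge, and both the hard stop and the pull test agree.

```bash
python3 -c "
from rig import *
print(sign_off())"
```

```text
the job is handed in; nothing more can be done
None
```

The hex key set is in the bay and the cover is shut: it stopped hard under a 17 N push and held against a 4.6 N pull back. I handed the job in at about 20 s without seeing a verdict, and never went near the five bystanders.

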